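Free the pawl and lower the brooch press

TASK

Close the bench press on the brooch: press the ratchet pawl's thumb pad down to its stop so that it leaves the toothed wheel, then push the handle bar down until the rubber foot rests on the brooch in its nest. Use only the fingertips: grip and lift nothing, do not raise the arm, leave the brooch in its nest and everything else where it stands, and end clear of everything.

Things in the scene. Friction and masses are not known exactly. Their poses are not given: they have to be found in the camera images.
- press: Grey bench press for brooches, bolted to the table. Base plate 280 x 110 x 12 mm. Origin at table height; the base plate reaches from x = -120 to +160 mm and y = -55 to +55 mm. Its z points up; its arm reaches out towards its own -x, hinged at the rear (+x) on a 14 mm side plate that stands 158 mm high at y = +18 to +32 mm. The pawl's thumb pad is on the -y side of the arm, at about x = +137, y = -50 mm.
- press_arm (a joint): Angle of the press arm (rad). 0: arm raised 0.85 rad (49 deg) above level; grows as the arm is pushed DOWN; 0.85: arm level, its rubber foot on the brooch. Starts between 0 and 0.08. While the pawl is engaged, the teeth of the steel wheel at the hinge stop the arm at about 0.1. The arm is stiff in its hinge and stays where it is left; with the pawl free the bar needs about 3 to 8 N to move, and much more once the foot is on the brooch.
- handle_bar (a point): Centre of the black crosswise handle bar at the arm's free end: a cylinder 22 mm in diameter, 90 mm long, its axis along the press's y. It is 160 mm from press_hinge. Its frame turns with the arm.
- press_hinge (a point): Axis of the arm's hinge (parallel to the press's y), 100 mm above the table, at press x = +60 mm. The bar moves on a circle of 160 mm radius about it, in the plane y = 0 of the press. The toothed wheel (96 mm across the teeth) sits on it at press y = -26 to -14 mm.
- press_pawl (a joint): Angle of the ratchet pawl (rad). 0: its tooth sits between the teeth of the wheel and locks the arm (the start). Grows as the thumb pad is pressed DOWN; the tooth has left the wheel at about 0.17, and 0.45 is the pad's end stop. A friction pivot, no spring: it stays where it is left. The pad takes about 3 to 4 N.
- pawl_pad (a point): Middle of the upper face of the pawl's thumb pad: a dark steel plate 26 mm (along press x) by 32 mm (along press y), 6 mm thick, about 154 mm above the table at the start, sloping up a little to the rear. It sits 33 mm behind (+x) the pawl's pivot and drops about 15 mm over its whole travel. Nothing stands above it.
- foot (a point): Centre of the lower face of the rubber foot under the arm, 22 mm in diameter, 75 mm along the arm from the hinge.
- nest (a point): Centre of the floor of the round steel nest on the base, 26 mm above the table; inside diameter 46 mm, rim 6 mm above the floor.
- brooch_center (a point): Centre of the brass brooch lying loose in the nest: a disc 40 mm across, 10 mm thick, its top 36 mm above the table.
- bead_jar: low glass jar with a metal lid, 50 mm wide, 55 mm tall, standing near the press; a bystander. Origin at the middle of its underside.
- tape_roll: roll of blue tape lying flat, 90 mm across, 19 mm high, near the press; a bystander. Origin at the middle of its underside.
- stone_tray: small white open tray with stones in it, 90 by 70 mm, 18 mm high, near the press; a bystander. Origin at the middle of its underside.
- circlet: twisted dark headband with small flowers lying flat, oval 184 by 154 mm, about 30 mm high; a bystander. Origin at the middle of its underside.
- glue_gun: black hot-glue gun lying on its side, about 165 by 160 mm, 36 mm high; a bystander. Origin at the middle of its underside.
- tool_cup: white cup holding brushes and tools, 72 mm wide, 90 mm tall, tools up to 175 mm; a bystander. Origin at the middle of its underside.
- screwdriver: black-handled screwdriver lying on the table, 160 mm long, about 30 mm high; a bystander. Origin at the middle of its underside.

How it is judged:
By the outcome, as a careful person would: the job done as asked, in the order asked, and still so for the second after the job is handed in, with the robot touching nothing.
It also fails if it takes over 40 s, if anything falls off the work surface, if the arm or the gripper's body presses on something with over 40 N, if the wrist force passes 120 N, or if a joint passes its speed limit or range.

ROBOT

A 6-joint arm with a two-finger parallel gripper is mounted at the origin on the work surface. World frame = base frame: x ahead of the robot, y to its left, z up, the work surface at z = 0. Lengths are in mm, angles in degrees, forces in N, time in s.
With the tool pointing down it reaches from about 300 to 850 mm from the base axis. Payload 4.2 kg.
Tool frame: the origin (TCP) lies midway between the tips of the shut fingers; the grasp point (between the pads) lies 19 mm behind it (env.grip_point_offset is the distance from the TCP to the grasp point, in mm); z points along the fingers, x is the direction in which the jaws open and shut, and the axes are right-handed (so a half turn about z gives the same grasp; the last joint's range is limited). The gripper opens to 91 mm and grips with 3 to 60 N. Pads are 32 mm wide; open, the fingers measure 118 mm over their backs; the gripper's body (76 mm by 178 mm) begins 60 mm behind the grasp point.
Start: joints at [65.145, 18.312, 89.639, -0, 72.044, -1.146], TCP at [231.207, 526.485, 213.976] pointing down, gripper open.
Joint ranges: [-177.97, 177.97], [-48.28, 115.42], [12.27, 149.76], [-77.06, 257.06], [2.81, 150.46], [-146.56, 146.56]. Speed limits (degrees/s): [147.25, 147.25, 180, 180, 180, 180].

INTERFACE

Orientations are given as [roll, pitch, yaw] about the fixed x, y, z axes, in that order (R = Rz(yaw) Ry(pitch) Rx(roll)).
In Python, from workcell import env gives the robot as it stands.
- The arm moves only by the shell command python3 -m pendant 'ROWS' [FORCE]. ROWS is JSON, a list of rows, each an object with "xyz": the shift along the tool's x, y, z in m, a list of three; "roll": the turn about the tool's z in degrees; "jaw": the closure, from 0 (fully open) to 1 (shut). A call has exactly 8 rows; each row is the pose to reach, as a shift and turn from the pose commanded when the call began, along the tool's axes at that moment; what a row does not reach only later rows make up. A row lasts 1/8 s, in which the tool goes at most 62.5 mm and 10.7 degrees, less where a joint would pass 70% of its speed; a pose out of reach is approached as far as the arm can. A call with a gripper value outside its range is refused whole. The fingers move at their own pace and stop on an object; FORCE is the grip in N (left out, the last holds). Time passes only in rows, so rows that repeat a pose let the fingers close, or fill a call up. It gives the time, the measured TCP pose, the force and the opening at its end, in the units of the state.
- env.state(): the state, without advancing time (a new reading comes with each control period).
- env.grab_frame(name): name is "side" or "top" or "wrist"; returns (picture, depth): 480x640x3 uint8, blue, green, red; 480x640 float32, mm along the optical axis (not along the pixel's ray), 0 where there is no reading.
- env.camera_params(name): a dict with "camera_matrix" (3x3 intrinsics, pixels), "D" ([k1, k2, p1, p2, k3] as OpenCV has them; the pictures are not rectified), "cam_to_world" (4x4, takes a point from camera to world coordinates); the wrist camera has in their place "hand_eye" (4x4, takes a point from camera to tool coordinates, whose origin is the TCP and whose axes are the tool frame's). Camera axes: x right, y up, looking along -z (the intrinsics and any distortion apply to the point x, -y, -z); pixel columns grow to the right and rows downward; lengths in mm; the calibration is good to about 2 mm. A picture is of the moment at which its call begins: read the wrist's pose just before it. camera_params takes no time and is no camera call.
- env.job_done(): hands the job in, once; it reports no verdict.
The state is a dict: "time_s": time; "qpos": joint angles; "qvel": joint speeds; "effort": joint torques, N m; "ee_pos": TCP position; "ee_rot": TCP orientation; "force": force on the tool from outside, world axes, zero at the start; "torque": the same for the moment, N m; "gripper_width": finger opening in mm.
Only numpy, scipy, OpenCV 4.12 (cv2) and the standard library are available. Lean on these libraries where they do the work, as an engineer would, in place of code of your own. Each camera call takes 0.05 s, during which the arm holds its last target. There are 200 camera calls.

## Working session

There is one attempt and no reset: what is moved stays moved. The work goes in short steps, Python scripts to look and compute and a shell command to move; the robot and the scene stay as the last step left them, time stands still between calls to the robot, and variables do not carry over. Pictures are saved under pics/ and viewed, about 8 in all and at most 12, crops included, and the job is handed in when it is done.

```bash
mkdir -p pics; ls; cat > h.py <<'E'
import numpy as np, cv2
from workcell import env
from scipy.spatial.transform import Rotation as R
def c2w(name,s):
    p=env.camera_params(name)
    if 'cam_to_world' in p: return p,np.array(p['cam_to_world'])
    T=np.eye(4);T[:3,:3]=R.from_euler('xyz',s['ee_rot'],degrees=True).as_matrix();T[:3,3]=s['ee_pos']
    return p,T@np.array(p['hand_eye'])
def cloud(name,png=None):
    s=env.state(); im,d=env.grab_frame(name)
    p,T=c2w(name,s)
    K=np.array(p['camera_matrix']);D=np.array(p['D'],float)
    v,u=np.mgrid[0:480,0:640]
    n=cv2.undistortPoints(np.stack([u,v],-1).reshape(-1,1,2).astype(np.float64),K,D).reshape(480,640,2)
    P=np.stack([n[...,0]*d,-n[...,1]*d,-d],-1)@T[:3,:3].T+T[:3,3]
    P[d==0]=np.nan
    if png: cv2.imwrite('pics/'+png,im)
    np.savez('pics/'+name+'.npz',P=P,im=im,d=d)
    return im,P
def proj(name,W):
    p,T=c2w(name,env.state()); q=(np.atleast_2d(W)-T[:3,3])@T[:3,:3]
    q=q*[1,-1,-1]
    return cv2.projectPoints(q,np.zeros(3),np.zeros(3),np.array(p['camera_matrix']),np.array(p['D'],float))[0].reshape(-1,2)
E
python3 - <<'E'
from h import *
a,_=cloud('top','top0.png');b,_=cloud('side','side0.png')
print(env.state())
for n in('top','side'):print(c2w(n,None)[1])
E
```

```text
pics
{'time_s': 0.1, 'qpos': array([ 6.51455718e+01,  1.83486794e+01,  8.96989335e+01,  1.78583447e-03,
        7.20452327e+01, -1.14655509e+00]), 'qvel': array([ 0.00675948, -0.08712337, -0.2757439 ,  0.02651057, -0.05266168,
        0.04665901]), 'effort': array([-6.44550400e-04, -4.13335168e+01, -2.32508773e+01,  7.27738487e-02,
        4.21751942e-02, -7.49770925e-05]), 'ee_pos': array([230.99735687, 526.06358227, 213.20060486]), 'ee_rot': array([-1.79996445e+02,  9.27931073e-02,  6.62915779e+01]), 'force': array([0.9498161 , 0.32812414, 0.61115211]), 'torque': array([ 0.00274126,  0.01026303, -0.00052051]), 'gripper_width': 91.42945039869224}
[[ 6.17277341e-03  9.83114541e-01 -1.82887113e-01  3.60325288e+02]
 [-9.99764005e-01  9.87676952e-03  1.93489798e-02 -1.53041830e+01]
 [ 2.08285973e-02  1.82724516e-01  9.82943498e-01  1.26567642e+03]
 [ 0.00000000e+00  0.00000000e+00  0.00000000e+00  1.00000000e+00]]
[[ 9.96023119e-01  6.76744199e-02 -5.79492901e-02  4.87956589e+02]
 [-8.90821785e-02  7.45341444e-01 -6.60704547e-01 -8.89058446e+02]
 [-1.52078937e-03  6.63239252e-01  7.48405894e-01  1.11036152e+03]
 [ 0.00000000e+00  0.00000000e+00  0.00000000e+00  1.00000000e+00]]
```

View pics/top0.png

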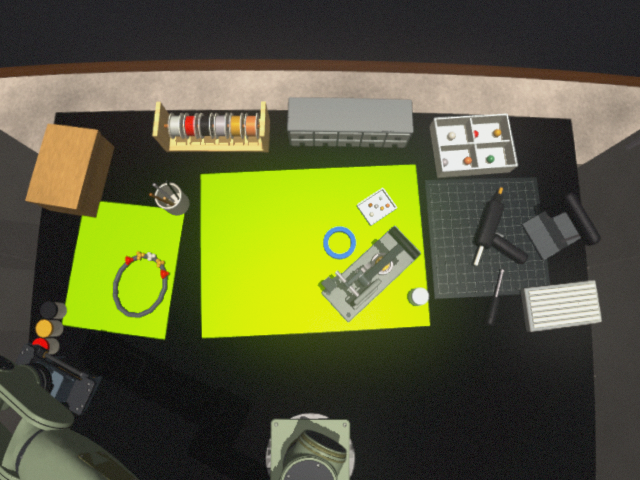

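View pics/side0.png

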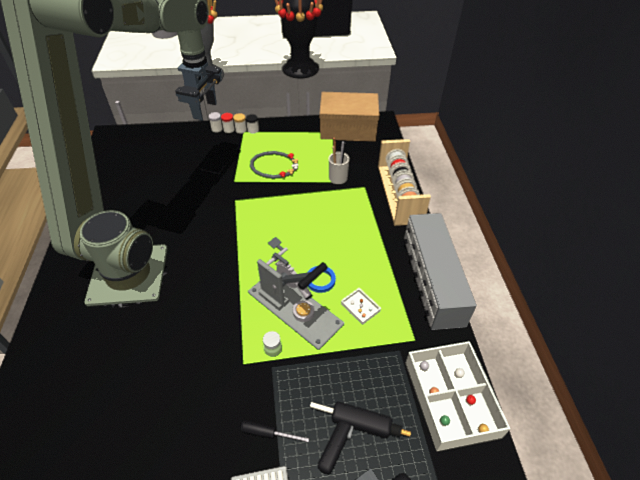

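The top view shows the press around (368,275), its bar at the upper right (405,245) and its hinge/pad end at the lower left (330,285). In the side view the pad is at about (277,243) and the bar at (315,273). Next I'll fit the press pose from the point clouds.

```bash
cat > fit.py <<'E'
from h import *
from scipy.optimize import minimize
Ps=[]
for n in('top','side'):
    z=np.load(f'pics/{n}.npz');P=z['P'];im=z['im'].astype(int)
    sat=im.max(-1)-im.min(-1)
    m=(P[...,0]>300)&(P[...,0]<650)&(P[...,1]>-330)&(P[...,1]<60)&(P[...,2]>7)&(P[...,2]<17)&(sat<40)
    Q=P[m][:,:2]; print(n,m.sum(),np.median(P[m][:,2]))
    mk=m.astype(np.uint8)
    k,l,st,ce=cv2.connectedComponentsWithStats(mk); i=1+st[1:,4].argmax()
    Q=P[l==i][:,:2]; r=cv2.minAreaRect(Q.astype(np.float32));print(r,cv2.boxPoints(r).tolist())
    H=P[(P[...,2]>60)&(P[...,0]>300)&(P[...,0]<650)&(P[...,1]>-330)&(P[...,1]<60)]
    (c,sz,a)=r
    # press +x is towards robot-left (-x,+y)
    B=cv2.boxPoints(r); e=[B[1]-B[0],B[2]-B[1]];e=max(e,key=np.linalg.norm);e/=np.linalg.norm(e)
    if e[1]<0:e=-e
    o=np.array(c)-20*e; f=np.array([-e[1],e[0]])
    print('origin',o,'yaw',np.degrees(np.arctan2(e[1],e[0])))
    L=np.c_[(H[:,:2]-o)@e,(H[:,:2]-o)@f,H[:,2]]
    for nm,mm in(('plate',(L[:,1]>12)&(L[:,1]<40)&(L[:,2]>145)&(L[:,2]<165)&(L[:,0]<110)),('pad',(L[:,0]>115)&(L[:,0]<165)&(L[:,2]>140)&(L[:,2]<170)),('bar',(L[:,0]<-20)&(L[:,2]>160))):
        X=L[mm]; print(nm,len(X), X.min(0).round(),X.max(0).round(),X.mean(0).round(1)) if len(X) else print(nm,0)
E
python3 fit.py
```

```text
top 1901 12.156343224129614
((481.0699157714844, -153.89260864257812), (105.35661315917969, 248.01588439941406), 42.267852783203125) [[358.68011474609375, -97.55696105957031], [525.4949340820312, -281.0908508300781], [603.459716796875, -210.22825622558594], [436.6448974609375, -26.694366455078125]]
origin [ 494.52186298 -168.69278145] yaw 132.26784
plate 216 [ 26.  13. 145.] [110.  32. 163.] [ 69.6  24.5 156.7]
pad 127 [115. -65. 148.] [138. -34. 160.] [126.6 -49.6 154.1]
bar 526 [-76. -46. 177.] [-20.  44. 230.] [-55.6  -1.1 216.2]
side 1978 12.041124731746663
((491.6670837402344, -165.99049377441406), (109.76970672607422, 279.5103759765625), 42.95301055908203) [[356.2672119140625, -101.10032653808594], [546.7251586914062, -305.67755126953125], [627.0669555664062, -230.8806610107422], [436.6090087890625, -26.303436279296875]]
origin [ 505.29505157 -180.62874794] yaw 132.95302
plate 160 [ 40.  14. 145.] [110.  34. 165.] [ 72.7  27.  155.1]
pad 128 [115. -67. 143.] [151.  32. 162.] [133.4 -39.9 152.5]
bar 334 [-63. -46. 186.] [-20.  46. 231.] [-50.9   3.8 221.2]
```

```bash
python3 -m pendant '[{"xyz":[-0.03,0.03,0],"roll":3,"jaw":1},{"xyz":[-0.07,0.069,0],"roll":6,"jaw":1},{"xyz":[-0.11,0.108,0],"roll":9,"jaw":1},{"xyz":[-0.15,0.147,0],"roll":12,"jaw":1},{"xyz":[-0.19,0.186,0],"roll":15,"jaw":1},{"xyz":[-0.23,0.225,0],"roll":18,"jaw":1},{"xyz":[-0.27,0.264,0],"roll":21,"jaw":1},{"xyz":[-0.31,0.303,0],"roll":23.5,"jaw":1}]' 20
python3 -m pendant '[{"xyz":[-0.015,0.039,0],"roll":0,"jaw":1},{"xyz":[-0.03,0.078,0],"roll":0,"jaw":1},{"xyz":[-0.042,0.112,0],"roll":0,"jaw":1},{"xyz":[-0.052,0.138,0],"roll":0,"jaw":1},{"xyz":[-0.057,0.153,0],"roll":0,"jaw":1},{"xyz":[-0.06,0.16,0],"roll":0,"jaw":1},{"xyz":[-0.06,0.16,0],"roll":0,"jaw":1},{"xyz":[-0.06,0.16,0],"roll":0,"jaw":1}]' 
python3 - <<'E'
from h import *
im,P=cloud('wrist','w1.png'); s=env.state();print(s['ee_pos'],s['ee_rot'],s['gripper_width'],s['time_s'])
o=np.array([505.3,-180.6]);a=np.radians(132.8);e=np.array([np.cos(a),np.sin(a)]);f=np.array([-e[1],e[0]])
L=np.concatenate([(P[...,:2]-o)@np.c_[e,f],P[...,2:]],-1)
m=(L[...,0]>110)&(L[...,0]<165)&(L[...,1]<-25)&(L[...,1]>-75)&(L[...,2]>142)&(L[...,2]<165)
X=L[m];print(len(X),np.percentile(X,[2,50,98],0).round(1) if len(X) else 0)
S=env.grab_frame('side')[0][170:370,180:400];cv2.imwrite('pics/v1.png',np.hstack([cv2.resize(im,(400,300)),cv2.resize(S,(330,300))]))
E
```

```text
time_s: 1.1
ee_pos: [384.2, 119.1, 213.9]
ee_rot: [180.0, -0.0, 42.7]
force: [1.3, 0.3, -0.1]
gripper_width: 13.9
time_s: 2.1
ee_pos: [448.3, -36.6, 213.9]
ee_rot: [-180.0, -0.0, 42.8]
force: [0.1, 0.4, -0.1]
gripper_width: 0.3
[448.35064499 -36.65504699 213.95060519] [-1.79980210e+02 -9.28753407e-03  4.28463335e+01] 0.7035312302548343 2.15
748 [[120.4 -65.6 149.5]
 [147.7 -49.8 155.8]
 [153.2 -35.4 157.7]]
```

View pics/v1.png

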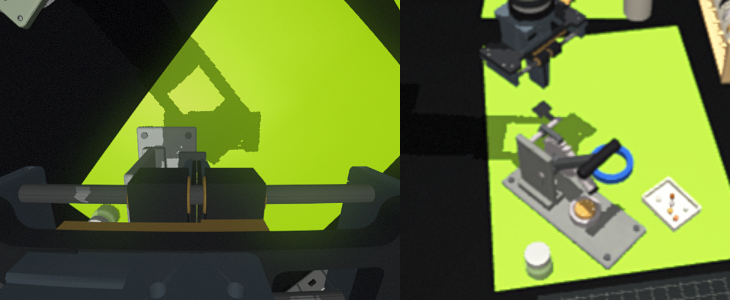

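The wrist view shows the shut fingers beside the pad, and the cloud confirms the pad at press x ≈ 137, y ≈ -50, z ≈ 154. I'll go down on its rear half.

```bash
python3 -m pendant '[{"xyz":[-0.006,0,0.015],"roll":0,"jaw":1},{"xyz":[-0.006,0,0.035],"roll":0,"jaw":1},{"xyz":[-0.006,0,0.048],"roll":0,"jaw":1},{"xyz":[-0.006,0,0.055],"roll":0,"jaw":1},{"xyz":[-0.006,0,0.06],"roll":0,"jaw":1},{"xyz":[-0.006,0,0.063],"roll":0,"jaw":1},{"xyz":[-0.006,0,0.066],"roll":0,"jaw":1},{"xyz":[-0.006,0,0.068],"roll":0,"jaw":1}]'
python3 -m pendant '[{"xyz":[0,0,0.001],"roll":0,"jaw":1},{"xyz":[0,0,0.002],"roll":0,"jaw":1},{"xyz":[0,0,0.003],"roll":0,"jaw":1},{"xyz":[0,0,0.004],"roll":0,"jaw":1},{"xyz":[0,0,0.004],"roll":0,"jaw":1},{"xyz":[0,0,0.004],"roll":0,"jaw":1},{"xyz":[0,0,0.004],"roll":0,"jaw":1},{"xyz":[0,0,0.004],"roll":0,"jaw":1}]'
```

```text
time_s: 3.2
ee_pos: [444.4, -41.3, 146.2]
ee_rot: [180.0, -0.0, 42.8]
force: [-2.2, 2.6, 5.2]
gripper_width: 0.4
time_s: 4.2
ee_pos: [444.3, -41.5, 141.9]
ee_rot: [180.0, -0.0, 42.8]
force: [-0.1, 1.8, 3.1]
gripper_width: 0.8
```

Contact at 3–5 N, the moving force. I'll keep going until the stop shows.

```bash
python3 -m pendant '[{"xyz":[0,0,0.001],"roll":0,"jaw":1},{"xyz":[0,0,0.002],"roll":0,"jaw":1},{"xyz":[0,0,0.003],"roll":0,"jaw":1},{"xyz":[0,0,0.004],"roll":0,"jaw":1},{"xyz":[0,0,0.004],"roll":0,"jaw":1},{"xyz":[0,0,0.004],"roll":0,"jaw":1},{"xyz":[0,0,0.004],"roll":0,"jaw":1},{"xyz":[0,0,0.004],"roll":0,"jaw":1}]'
```

```text
time_s: 5.2
ee_pos: [444.7, -41.5, 140.3]
ee_rot: [179.9, -0.1, 42.8]
force: [-6.4, 3.5, 21.3]
gripper_width: 0.6
```

That is the stop: 21 N with 2 mm of lag. Now I'll lift, move over to the bar and check the pad and bar.

```bash
python3 -m pendant '[{"xyz":[0,0,-0.01],"roll":0,"jaw":1},{"xyz":[0,0,-0.04],"roll":0,"jaw":1},{"xyz":[0,0,-0.085],"roll":0,"jaw":1},{"xyz":[0,0,-0.125],"roll":0,"jaw":1},{"xyz":[-0.005,0.02,-0.137],"roll":0,"jaw":1},{"xyz":[-0.02,0.06,-0.137],"roll":0,"jaw":1},{"xyz":[-0.03,0.1,-0.137],"roll":0,"jaw":1},{"xyz":[-0.04,0.135,-0.137],"roll":0,"jaw":1}]'
python3 -m pendant '[{"xyz":[-0.004,0.025,0],"roll":0,"jaw":1},{"xyz":[-0.008,0.042,0],"roll":0,"jaw":1},{"xyz":[-0.01,0.051,0],"roll":0,"jaw":1},{"xyz":[-0.01,0.056,0],"roll":0,"jaw":1},{"xyz":[-0.01,0.056,0],"roll":0,"jaw":1},{"xyz":[-0.01,0.056,0],"roll":0,"jaw":1},{"xyz":[-0.01,0.056,0],"roll":0,"jaw":1},{"xyz":[-0.01,0.056,0],"roll":0,"jaw":1}]'
cat > chk.py <<'E'
from h import *
import sys
s=env.state();print(s['ee_pos'],s['force'],s['time_s'])
o=np.array([505.3,-180.6]);a=np.radians(132.8);e=np.array([np.cos(a),np.sin(a)]);f=np.array([-e[1],e[0]])
print('tcp press',(s['ee_pos'][:2]-o)@np.c_[e,f])
for n in('top','side','wrist'):
    im,P=cloud(n,n+sys.argv[1]+'.png')
    L=np.concatenate([(P[...,:2]-o)@np.c_[e,f],P[...,2:]],-1)
    dark=im.max(-1)<70
    for nm,m in(('pad',(L[...,0]>115)&(L[...,0]<160)&(L[...,1]<-30)&(L[...,1]>-70)&(L[...,2]>115)&(L[...,2]<170)),('bar',dark&(L[...,0]>-125)&(L[...,0]<-25)&(abs(L[...,1])<46)&(abs(L[...,1])>20)&(L[...,2]>70)&(L[...,2]<240))):
        X=L[m];print(n,nm,len(X),np.percentile(X,[2,50,98],0).round(1).tolist() if len(X) else 0)
S=cv2.imread(f'pics/side{sys.argv[1]}.png')[200:360,220:370]
cv2.imwrite(f'pics/v{sys.argv[1]}.png',np.hstack([cv2.resize(cv2.imread(f'pics/wrist{sys.argv[1]}.png'),(400,300)),cv2.resize(S,(330,352),interpolation=2)[:300]]))
E
python3 chk.py 2
```

```text
time_s: 6.2
ee_pos: [507.1, -169.5, 274.4]
ee_rot: [180.0, 0.1, 42.8]
force: [-0.0, 0.6, 1.1]
gripper_width: 0.5
time_s: 7.2
ee_pos: [537.2, -215.3, 275.1]
ee_rot: [180.0, -0.0, 42.8]
force: [0.6, 0.2, -0.1]
gripper_width: 0.5
[ 537.19949637 -215.3306755   275.06157247] [ 0.61102246  0.2209394  -0.07606153] 7.2
tcp press [-47.15676925   0.19184231]
top pad 162 [[118.0, -65.7, 131.8], [139.1, -51.2, 139.0], [153.3, -36.0, 144.6]]
top bar 63 [[-49.4, -43.2, 218.3], [-42.4, -28.4, 224.3], [-39.1, 39.5, 228.2]]
side pad 20 [[130.2, -44.5, 133.1], [144.3, -37.7, 136.5], [150.7, -34.0, 140.3]]
side bar 151 [[-60.4, -42.3, 214.3], [-54.0, 25.5, 223.6], [-43.2, 44.5, 228.9]]
wrist pad 1256 [[116.7, -65.7, 135.7], [136.6, -50.1, 139.7], [150.3, -35.1, 143.9]]
wrist bar 1741 [[-53.1, -43.6, 217.1], [-44.3, -20.7, 225.6], [-37.8, 42.3, 227.6]]
```

View pics/v2.png

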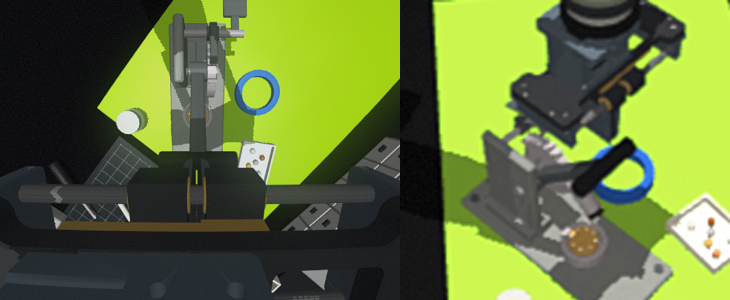

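The pad centre is now at z ≈ 139.5, 15 mm lower and still in place. The wheel and nest look undisturbed, with the brooch in the nest at (583,245) of the picture. The bar top is at about 228 mm, x ≈ -48. Next I'll push the bar along its arc.

```bash
python3 -m pendant '[{"xyz":[0,0.002,0.02],"roll":0,"jaw":1},{"xyz":[0,0.002,0.035],"roll":0,"jaw":1},{"xyz":[0,0.002,0.042],"roll":0,"jaw":1},{"xyz":[0,0.002,0.046],"roll":0,"jaw":1},{"xyz":[0,0.005,0.05],"roll":0,"jaw":1},{"xyz":[0,0.009,0.054],"roll":0,"jaw":1},{"xyz":[0,0.012,0.058],"roll":0,"jaw":1},{"xyz":[0,0.015,0.061],"roll":0,"jaw":1}]'
python3 -m pendant '[{"xyz":[0,0.004,0.004],"roll":0,"jaw":1},{"xyz":[0,0.007,0.008],"roll":0,"jaw":1},{"xyz":[0,0.01,0.012],"roll":0,"jaw":1},{"xyz":[0,0.012,0.015],"roll":0,"jaw":1},{"xyz":[0,0.015,0.019],"roll":0,"jaw":1},{"xyz":[0,0.017,0.023],"roll":0,"jaw":1},{"xyz":[0,0.019,0.027],"roll":0,"jaw":1},{"xyz":[0,0.021,0.031],"roll":0,"jaw":1}]'
```

```text
time_s: 8.35
ee_pos: [548.4, -227.3, 214.6]
ee_rot: [179.9, -0.0, 42.8]
force: [-0.7, 0.7, 4.7]
gripper_width: 0.1
time_s: 9.35
ee_pos: [563.8, -244.0, 184.1]
ee_rot: [179.6, -0.1, 42.8]
force: [1.7, -3.1, 6.2]
gripper_width: 0.4
```

```bash
python3 -m pendant '[{"xyz":[0,0.003,0.006],"roll":0,"jaw":1},{"xyz":[0,0.005,0.012],"roll":0,"jaw":1},{"xyz":[0,0.007,0.018],"roll":0,"jaw":1},{"xyz":[0,0.009,0.024],"roll":0,"jaw":1},{"xyz":[0,0.011,0.03],"roll":0,"jaw":1},{"xyz":[0,0.013,0.036],"roll":0,"jaw":1},{"xyz":[0,0.014,0.042],"roll":0,"jaw":1},{"xyz":[0,0.015,0.048],"roll":0,"jaw":1}]'
python3 -m pendant '[{"xyz":[0,0.001,0.004],"roll":0,"jaw":1},{"xyz":[0,0.001,0.008],"roll":0,"jaw":1},{"xyz":[0,0.002,0.011],"roll":0,"jaw":1},{"xyz":[0,0.002,0.014],"roll":0,"jaw":1},{"xyz":[0,0.002,0.016],"roll":0,"jaw":1},{"xyz":[0,0.002,0.018],"roll":0,"jaw":1},{"xyz":[0,0.002,0.018],"roll":0,"jaw":1},{"xyz":[0,0.002,0.018],"roll":0,"jaw":1}]'
```

```text
time_s: 10.35
ee_pos: [574.3, -254.8, 135.8]
ee_rot: [179.6, -0.1, 42.8]
force: [2.9, -1.6, 4.5]
gripper_width: 0.2
time_s: 11.35
ee_pos: [572.8, -254.1, 116.5]
ee_rot: [-179.9, 0.0, 42.8]
force: [1.5, -0.9, 2.1]
gripper_width: 0.9
```

```bash
python3 -m pendant '[{"xyz":[0,0,0.001],"roll":0,"jaw":1},{"xyz":[0,0,0.002],"roll":0,"jaw":1},{"xyz":[0,0,0.003],"roll":0,"jaw":1},{"xyz":[0,0,0.004],"roll":0,"jaw":1},{"xyz":[0,0,0.005],"roll":0,"jaw":1},{"xyz":[0,0,0.0055],"roll":0,"jaw":1},{"xyz":[0,0,0.006],"roll":0,"jaw":1},{"xyz":[0,0,0.006],"roll":0,"jaw":1}]'
```

```text
time_s: 12.35
ee_pos: [573.2, -254.5, 111.2]
ee_rot: [-180.0, 0.0, 42.8]
force: [-0.4, -1.0, 4.6]
gripper_width: 0.6
```

```bash
python3 -m pendant '[{"xyz":[0,0,0.0005],"roll":0,"jaw":1},{"xyz":[0,0,0.001],"roll":0,"jaw":1},{"xyz":[0,0,0.0015],"roll":0,"jaw":1},{"xyz":[0,0,0.002],"roll":0,"jaw":1},{"xyz":[0,0,0.002],"roll":0,"jaw":1},{"xyz":[0,0,0.002],"roll":0,"jaw":1},{"xyz":[0,0,0.002],"roll":0,"jaw":1},{"xyz":[0,0,0.002],"roll":0,"jaw":1}]'
```

```text
time_s: 13.35
ee_pos: [573.3, -254.5, 110.9]
ee_rot: [179.9, -0.0, 42.8]
force: [-3.0, -0.1, 13.6]
gripper_width: 0.4
```

The bar stopped at 110.9 mm, against 111 expected for a level arm, with the force rising. I'll press one more mm, then lift straight up and check.

```bash
python3 -m pendant '[{"xyz":[0,0,0.0005],"roll":0,"jaw":1},{"xyz":[0,0,0.001],"roll":0,"jaw":1},{"xyz":[0,0,0.001],"roll":0,"jaw":1},{"xyz":[0,0,0.001],"roll":0,"jaw":1},{"xyz":[0,0,0.001],"roll":0,"jaw":1},{"xyz":[0,0,0.001],"roll":0,"jaw":1},{"xyz":[0,0,0.001],"roll":0,"jaw":1},{"xyz":[0,0,0.001],"roll":0,"jaw":1}]'
python3 -m pendant '[{"xyz":[0,0,-0.004],"roll":0,"jaw":1},{"xyz":[0,0,-0.015],"roll":0,"jaw":1},{"xyz":[0,0,-0.04],"roll":0,"jaw":1},{"xyz":[0,0,-0.08],"roll":0,"jaw":1},{"xyz":[0,0,-0.12],"roll":0,"jaw":1},{"xyz":[0,0,-0.145],"roll":0,"jaw":1},{"xyz":[0,0,-0.15],"roll":0,"jaw":1},{"xyz":[0,0,-0.15],"roll":0,"jaw":1}]'
python3 chk.py 3
```

```text
time_s: 14.35
ee_pos: [573.3, -254.5, 110.8]
ee_rot: [179.9, -0.0, 42.8]
force: [-4.3, 1.3, 17.1]
gripper_width: 0.3
time_s: 15.35
ee_pos: [572.9, -254.2, 257.0]
ee_rot: [-179.9, 0.0, 42.8]
force: [-0.8, 0.0, -0.5]
gripper_width: 0.5
[ 572.91348396 -254.20785358  256.96740105] [-0.79481494  0.00733811 -0.50278497] 15.35
tcp press [-99.94767416   0.40218362]
top pad 162 [[117.9, -66.0, 133.3], [139.1, -51.2, 138.6], [153.2, -36.0, 144.0]]
top bar 67 [[-103.0, -44.4, 101.9], [-93.9, -32.1, 109.8], [-87.4, -20.9, 114.5]]
side pad 88 [[116.0, -63.9, 133.8], [135.5, -48.0, 138.7], [151.9, -34.0, 143.1]]
side bar 154 [[-109.6, -42.3, 95.0], [-102.6, 23.9, 108.0], [-92.1, 44.1, 113.3]]
wrist pad 0 0
wrist bar 1020 [[-105.8, -43.6, 100.8], [-95.0, -21.0, 109.9], [-86.8, 41.9, 112.3]]
```

View pics/v3.png

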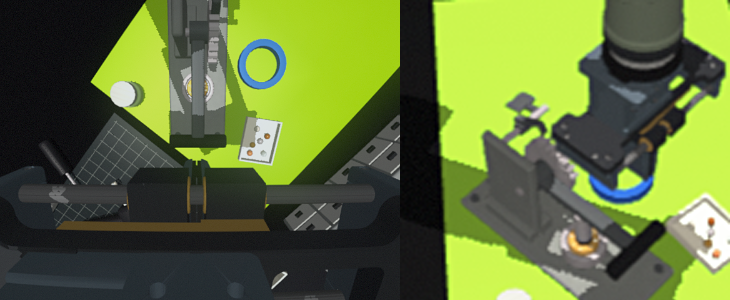

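The arm is level with the foot on the brooch in its nest at (583,240), the pad is still down, and the jar, tape and tray haven't moved. The gripper is clear, so I'm handing in.

```bash
python3 -c "from workcell import env; print(env.job_done())"
```

```text
the job is handed in; nothing more can be done
None
```

The press is closed on the brooch, and I handed the job in at about 15.5 s of the 40 s allowed. With the fingers shut, I pressed the pawl pad to its stop, where the force rose to 21 N. I then pushed the bar down along its arc at about 2 to 6 N until it stopped, pressing to 17 N at the end.

Last checks, after lifting straight up:
- **Pawl:** the pad centre was at about 139 mm, 15 mm lower than at the start, and it stayed there.
- **Arm:** the bar top was at about 111 mm, which matches a level arm. The picture showed the foot on the brooch in its nest.
- **Surroundings:** the jar, tape and tray near the press looked unmoved. I did not compare the circlet, glue gun, tool cup or screwdriver in detail, but the fingertips never went near them.
- **Robot:** the fingertips ended about 145 mm above the bar, with the force reading near zero.

No check failed. The wrist camera could not see the pad from the final pose, so the last pad reading comes from the top and side cameras, which agreed.

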